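Swing a loaded paint pail over its drip tray

TASK

The heavy pail rides on a free-running swing arm: push it round by its side until the pail stands centred over the square drip tray on the table, bring it to rest there, then draw the gripper well clear of it (5 cm or more), so that the pail stays over the tray, still and untouched, for at least 5 seconds before you finish. Swing it gently: no hard knocks with the gripper, and the arm must not run into either of its rubber end buffers. The lid carries wet colour swatches, so nothing may touch it, and leave the spray bottle and the two jars alone.

Things in the scene. Friction and masses are not known exactly. Their poses are not given: they have to be found in the camera images.
- pail: white lidded pail, an upright cylinder 160 mm wide and 120 mm tall (nominal 4 kg, 0.7 to 1.4 times that), fixed on the swing arm's end. Origin: centre of its underside, 45 mm above the table; its x axis points to the hinge axis, 320 mm away. The rim is 165 mm and the lid's top 171 mm above the table. Under it only the flat arm (100 mm wide) and a disc, 33 to 45 mm up. Push on its flank.
- lid: flat white lid with wet colour swatches, 152 mm in diameter, 6 mm thick, on top of the pail. Origin: centre of its underside, 165 mm above the table. Must not be touched.
- swing_arm (a joint): arm's angle about the vertical hinge, rad; at 0 it points roughly at the robot (within 0.12 rad of -x); grows as the pail moves to the robot's left (+y), clockwise from above. Rubber buffers stop it at -0.80 and 0.95. Inertia 0.48 kg m2 nominal (0.35 to 0.66); coasts: friction 0.01 N m s/rad plus 0.001 N m. Starts at rest on the right (-0.60 to -0.40); tray to its left.
- tray_center (a point): centre of the square aluminium drip tray, 190 x 190 mm with 12 mm rims, fixed flat on the table under the pail's path, 320 mm from the hinge axis; at table height. The hinge stand on the far side has a 300 mm foot disc and a post and hub up to 85 mm high.
- sprayer: white spray bottle with green collar and trigger, 88 mm wide, 220 mm tall, bystander on the robot's left. Origin: centre of its underside.
- jar_a: paint jar, 68 mm in diameter, 75 mm tall, bystander on the robot's right. Origin: centre of its underside.
- jar_b: smaller paint jar, 60 mm in diameter, 65 mm tall, bystander on the robot's right. Origin: centre of its underside.

How it is judged:
By the outcome, as a careful person would: the job done as asked, in the order asked, and still so for the second after the job is handed in, with the robot touching nothing.
It also fails if it takes over 61 s, if anything falls off the work surface, if the arm or the gripper's body presses on something with over 40 N, if the wrist force passes 120 N, or if a joint passes its speed limit or range.

ROBOT

A 6-joint arm with a two-finger parallel gripper is mounted at the origin on the work surface. World frame = base frame: x ahead of the robot, y to its left, z up, the work surface at z = 0. Lengths are in m, angles in rad, forces in N, time in s.
With the tool pointing down it reaches from about 0.25 to 0.775 m from the base axis. Payload 4 kg.
Tool frame: the origin (TCP) lies between the finger pads, 19 mm behind the fingertips; this is the grasp point; z points along the fingers, y is the line along which they close (so a half turn about z gives the same grasp; the last joint's range is limited). The gripper opens to 94 mm and grips with 3 to 60 N. Pads are 16 mm wide; open, the fingers measure 119 mm over their backs; the gripper's body (75 mm by 177 mm) begins 78 mm behind the grasp point.
Start: joints at [-1.414, 0.087, 1.371, -0, 1.684, -0.103], TCP at [0.141, -0.532, 0.224] pointing down, gripper open.
Joint ranges: [-3.1, 3.1], [-0.76, 2.03], [0.27, 2.55], [-1.08, 4.22], [0.17, 2.65], [-2.57, 2.57]. Speed limits (rad/s): [2.79, 2.79, 3.14, 3.14, 3.14, 3.14].

INTERFACE

Orientations are given as [roll, pitch, yaw] about the fixed x, y, z axes, in that order (R = Rz(yaw) Ry(pitch) Rx(roll)).
In Python, from bench import robot gives the robot as it stands. The module is installed in compiled form; this text tells all that it offers.
- The arm moves only by the tool arm_command, never from a script. Its argument "targets" is a list of rows, each a list of 4 numbers: the shift along the world's x, y, z as a fraction of full scale, then the turn about the world's z as a fraction of full scale. A call has 1 to 8 rows; each row is the pose to reach, as a shift and turn from the pose commanded when the call began; what a row does not reach only later rows make up. Full scale, the value 1, is 0.5 m for a shift and 120 degrees for a turn. A row lasts 1/12 s, in which the tool goes at most 41.7 mm and 7.16 degrees, less where a joint would pass 70% of its speed; a pose out of reach is approached as far as the arm can. A call with a number of a shift or a turn outside -1 to 1 is refused whole. A call with a gripper value outside its range is refused whole. "claw" is the closure, from 0 (fully open) to 1 (shut), set as the call begins (left out, the last holds). The fingers move at their own pace and stop on an object; the grip force is fixed at half the most. Time passes only in rows, so rows that repeat a pose let the fingers close. It gives the time, the measured TCP pose, the force, the opening and the grip force at its end, in the units of the state.
- robot.get_obs(): the state, without advancing time (a new reading comes with each control period).
- robot.snapshot(name): name is "side" or "top"; returns the picture (420x560x3 uint8, red, green, blue); there is no depth.
- robot.camera_info(name): a dict with "vfov" (degrees; the focal length in pixels is half the picture's height over the tangent of half this angle, whatever the lens; pixels are square), "cx", "cy" (the principal point, pixels), "extrinsics" (4x4, takes a point from camera to world coordinates). Camera axes: x right, y up, looking along -z (the intrinsics and any distortion apply to the point x, -y, -z); pixel columns grow to the right and rows downward; lengths in m; the calibration is good to about 2 mm. A picture is of the moment at which its call begins. camera_info takes no time and is no camera call.
- robot.close_job(): hands the job in; it is judged then, once.
The state is a dict: "time": time; "joint_positions": joint angles; "qvel": joint speeds; "joint_torque": joint torques, N m; "tool_pos": TCP position; "ee_rot": TCP orientation; "wrist_force": force on the tool from outside, world axes, zero at the start; "wrist_torque": the same for the moment, N m; "width": finger opening in m; "finger_force": force on a finger pad.
Only numpy, scipy, OpenCV 4.12 (cv2) and the standard library are available. Lean on these libraries where they do the work, as an engineer would, in place of code of your own. Each camera call takes 0.05 s, during which the arm holds its last target. There are 200 camera calls.

## Working session

There is one attempt and no reset: what is moved stays moved. The work goes in short steps, Python scripts to look and compute and a tool call to move; the robot and the scene stay as the last step left them, time stands still between calls to the robot, and variables do not carry over. Pictures are saved under pics/ and viewed, at most 10 in all, crops included, and the job is handed in when it is done.

Besides the shell and the picture viewer there is one more tool, called after "Call:" in YAML: its name, and indented under it one key for each argument. arm_command: Moves the arm, as the interface text tells. Shift numbers are shares of 0.5 m and turn numbers shares of 120 degrees, none past 1 either way. Its arguments: {"type":"object","properties":{"targets":{"type":"array"},"claw":{"type":"number"}},"required":["targets"]}

```bash
mkdir -p pics
python3 - <<'E'
from bench import robot
import cv2
for n in("side","top"):
    i=robot.camera_info(n);print(n,i)
    cv2.imwrite(f"pics/{n}0.png",robot.snapshot(n)[:,:,::-1])
o=robot.get_obs();print(o)
E
```

```text
side {'vfov': 52.24980067846186, 'cx': 277.1068042381147, 'cy': 211.136269177239, 'extrinsics': array([[-0.91544797, -0.34435874,  0.20825965,  0.78959704],
       [ 0.40219034, -0.76476407,  0.50336751,  0.62070307],
       [-0.0140695 ,  0.54456678,  0.83859947,  1.17018542],
       [ 0.        ,  0.        ,  0.        ,  1.        ]])}
top {'vfov': 49.60740809662707, 'cx': 285.97258933839646, 'cy': 207.92229463279327, 'extrinsics': array([[ 8.57803820e-04,  9.95917342e-01, -9.02657849e-02,
         4.06502905e-01],
       [-9.99986291e-01,  3.88021509e-04, -5.22185356e-03,
         9.24084646e-03],
       [-5.16550945e-03,  9.02690268e-02,  9.95904022e-01,
         1.40428231e+00],
       [ 0.00000000e+00,  0.00000000e+00,  0.00000000e+00,
         1.00000000e+00]])}
{'time': 0.1, 'joint_positions': array([-1.41412259e+00,  8.78571714e-02,  1.37208982e+00, -6.15607907e-05,
        1.68360261e+00, -1.03129055e-01]), 'qvel': array([-0.00064245,  0.00017456, -0.00142836,  0.00086369,  0.00105368,
        0.00112825]), 'joint_torque': array([ 2.66526229e-03, -3.41249371e+01, -3.03302050e+01,  7.20847305e-02,
        3.03969299e-02, -8.84559677e-05]), 'tool_pos': array([ 0.14117775, -0.53109645,  0.22324101]), 'ee_rot': array([-3.13963980e+00, -1.40602726e-04,  2.59795781e-01]), 'wrist_force': array([ 0.13031052, -0.47276726,  0.28197217]), 'wrist_torque': array([-0.01965281,  0.00512318, -0.03273662]), 'finger_force': 0.0, 'width': 0.09429773305496666}
```

View pics/top0.png

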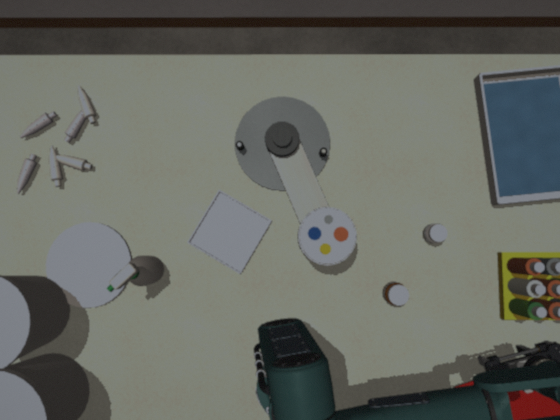

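View pics/side0.png

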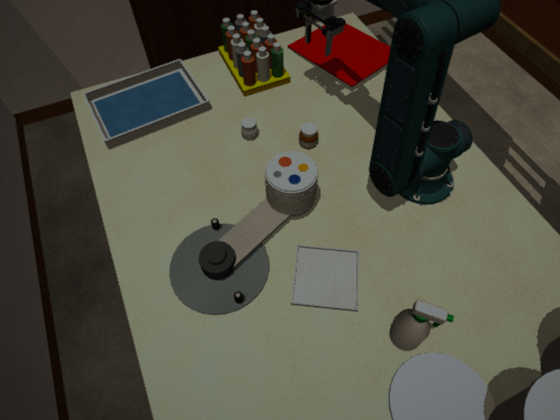

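The top view shows +x up and +y left. The pail lid is at about (327,236), the hub at (283,138), the tray centre at (230,232), the jars at (435,233) and (397,294), and the sprayer at (140,272). The side view shows the lid at (291,173), the tray at (326,278) and the hub at (217,257). I'll enlarge crops for precise points.

Run:
```python
import cv2
a=cv2.imread("pics/top0.png")[90:310,180:450];b=cv2.imread("pics/side0.png")[110:330,160:380]
for n,i,k in(("top",a,2.7),("side",b,2.7)):
    j=cv2.resize(i,None,fx=k,fy=k,interpolation=cv2.INTER_CUBIC);j=cv2.convertScaleAbs(j,alpha=1.4)
    cv2.imwrite(f"pics/{n}c.png",j)
```

```text
(no output)
```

View pics/topc.png

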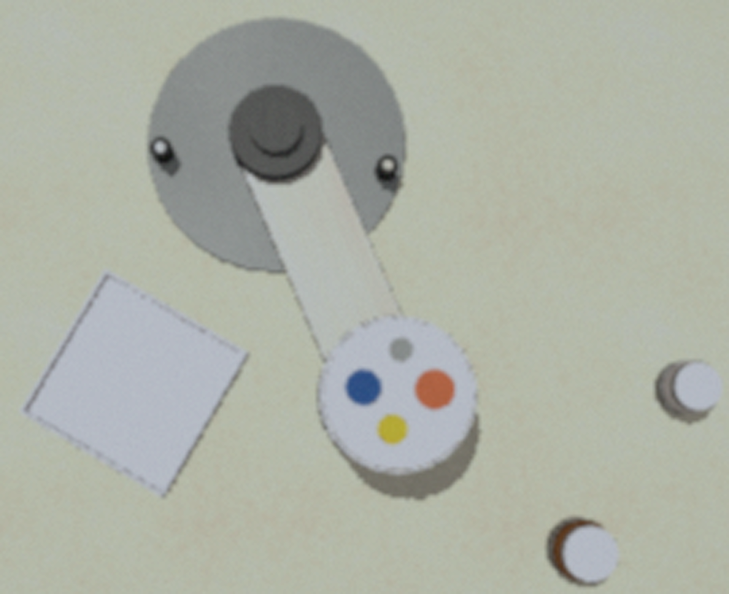

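View pics/sidec.png

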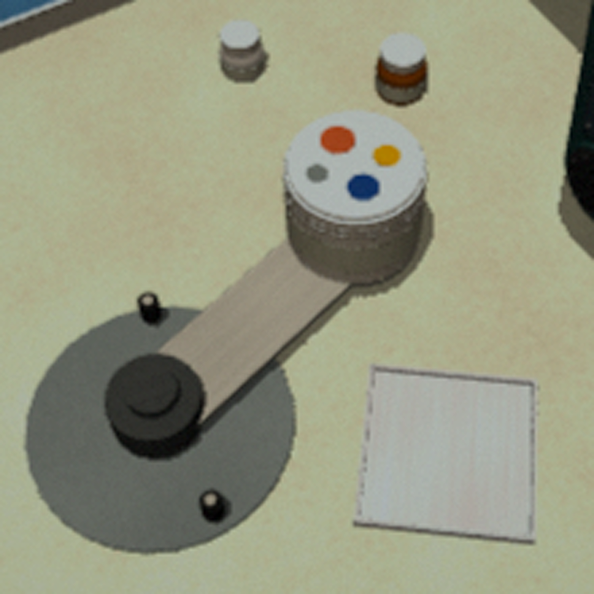

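```bash
cat > h.py <<'E'
from bench import robot
import numpy as np
C={n:robot.camera_info(n) for n in("side","top")}
def ray(n,p):
    c=C[n];f=210/np.tan(np.radians(c["vfov"]/2));E=c["extrinsics"]
    d=E[:3,:3]@np.array([(p[0]-c["cx"])/f,-(p[1]-c["cy"])/f,-1]);return E[:3,3],d
def atz(n,p,z):
    o,d=ray(n,p);return o+d*(z-o[2])/d[2]
def tri(pt,ps):
    A=[];B=[]
    for n,p in(("top",pt),("side",ps)):
        o,d=ray(n,p);d=d/np.linalg.norm(d);M=np.eye(3)-np.outer(d,d);A.append(M);B.append(M@o)
    x=np.linalg.solve(sum(A),sum(B));return x,[round(1e3*np.linalg.norm(M@x-b),1) for M,b in zip(A,B)]
T=lambda u:((u[0]+.5)/2.7-.5+180,(u[1]+.5)/2.7-.5+90)
S=lambda u:((u[0]+.5)/2.7-.5+160,(u[1]+.5)/2.7-.5+110)
E
python3 - <<'E'
from h import *
np.set_printoptions(precision=4,suppress=True)
for k,t,s in(("orange",(435,389),(338,139)),("yel",(393,430),(386,155)),("blue",(363,387),(363,187)),("gray",(401,349),(317,173)),("jarA",(590,554),(403,48)),("jarB",(697,386),(240,35)),("foot",(277,144),(161,427)),("postL",(161,147),(210,496)),("postR",(387,165),(148,298)),("hubtop",(277,128),(154,388))):
    print(k,*tri(T(t),S(s)))
print("lid",atz("top",T((398,394)),.171))
tt=[(108,273),(247,353),(164,496),(25,409)];ss=[(372,367),(536,381),(534,541),(356,523)]
a=np.array([atz("top",T(p),.006) for p in tt]);b=np.array([atz("side",S(p),.006) for p in ss])
print(a,a.mean(0));print(b,b.mean(0))
print(np.linalg.norm(a-np.roll(a,1,0),axis=1),np.linalg.norm(b-np.roll(b,1,0),axis=1))
E
```

```text
orange [ 0.4482 -0.1329  0.1719] [np.float64(0.2), np.float64(0.2)]
yel [ 0.4079 -0.0911  0.1701] [np.float64(1.0), np.float64(1.0)]
blue [ 0.4505 -0.061   0.1711] [np.float64(0.6), np.float64(0.6)]
gray [ 0.4885 -0.0992  0.1711] [np.float64(0.2), np.float64(0.2)]
jarA [ 0.2763 -0.3078  0.0767] [np.float64(1.0), np.float64(1.0)]
jarB [ 0.4554 -0.4316  0.0613] [np.float64(0.2), np.float64(0.2)]
foot [ 0.7396  0.0289 -0.0074] [np.float64(0.8), np.float64(0.8)]
postL [0.7216 0.1568 0.0596] [np.float64(0.4), np.float64(0.4)]
postR [ 0.7012 -0.0951  0.0589] [np.float64(0.3), np.float64(0.3)]
hubtop [0.7356 0.028  0.0827] [np.float64(1.4), np.float64(1.4)]
lid [ 0.443  -0.0958  0.171 ]
[[0.5865 0.2223 0.006 ]
 [0.4945 0.0622 0.006 ]
 [0.3326 0.1554 0.006 ]
 [0.4305 0.3146 0.006 ]] [0.461  0.1886 0.006 ]
[[0.4942 0.0635 0.006 ]
 [0.333  0.1554 0.006 ]
 [0.4278 0.3183 0.006 ]
 [0.5888 0.225  0.006 ]] [0.461  0.1906 0.006 ]
[0.1813 0.1847 0.1868 0.187 ] [0.1872 0.1856 0.1884 0.1861]
```

Triangulated points agree with the given sizes: lid top at 0.171, radius 0.318. Hinge (0.736, 0.0285), pail at −0.40 rad and tray at +0.53 rad. I'll close the fingers and move to a stand-off on the pail's right.

Call:
arm_command:
  targets:
    - [0.02,0.02,0,0]
    - [0.06,0.055,0,0.01]
    - [0.11,0.1,0,0.02]
    - [0.16,0.145,0,0.03]
    - [0.21,0.19,0,0.04]
    - [0.26,0.24,0,0.05]
    - [0.31,0.285,0,0.06]
    - [0.36,0.33,0,0.067]
  claw: 1

```text
time: 0.77
tool_pos: [0.3225, -0.3641, 0.2241]
ee_rot: [-3.141, -0.0, 0.401]
wrist_force: [-0.6, 0.1, 0.1]
width: 0.044
finger_force: 0.0
```

Call:
arm_command:
  targets:
    - [0.05,0.045,0,0]
    - [0.1,0.09,0,0]
    - [0.15,0.135,0,0]
    - [0.2,0.185,0,0]
    - [0.25,0.23,0,0]
    - [0.29,0.27,0,0]
    - [0.32,0.3,0,0]
    - [0.34,0.31,0,0]

```text
time: 1.43
tool_pos: [0.4924, -0.2082, 0.224]
ee_rot: [-3.14, -0.0, 0.404]
wrist_force: [0.0, -0.6, 0.4]
width: 0.0006
finger_force: 0.0
```

Call:
arm_command:
  targets:
    - [0,0,-0.03,0]
    - [0,0,-0.07,0]
    - [0,0,-0.11,0]
    - [0,0,-0.15,0]
    - [0,0,-0.18,0]
    - [0,0,-0.196,0]
    - [0,0,-0.196,0]

```text
time: 2.02
tool_pos: [0.4897, -0.2109, 0.1238]
ee_rot: [-3.138, 0.003, 0.4]
wrist_force: [-0.7, 0.1, 0.1]
width: 0.0005
finger_force: 0.0
```

Run:
```python
from h import *
import cv2
a=robot.snapshot("top");b=robot.snapshot("side")
cv2.imwrite("pics/s1.png",cv2.resize(np.hstack([a[90:310,180:450],b[110:330,160:380]]),None,fx=1.6,fy=1.6)[:,:,::-1])
o=robot.get_obs();print({k:np.round(o[k],4) for k in("time","tool_pos","ee_rot","wrist_force","width","joint_positions")})
```

```text
{'time': np.float64(2.1167), 'tool_pos': array([ 0.4913, -0.2118,  0.1268]), 'ee_rot': array([ 3.1411e+00, -2.0000e-04,  3.9980e-01]), 'wrist_force': array([0.3988, 0.1911, 0.5177]), 'width': np.float64(0.0004), 'joint_positions': array([-5.1280e-01,  9.3500e-02,  1.5587e+00, -2.0000e-04,  1.4889e+00,
        6.5820e-01])}
```

View pics/s1.png

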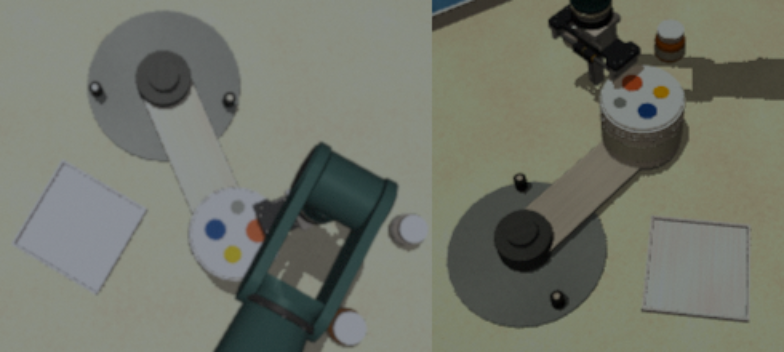

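The fingers stand clear to the pail's right, with the orange swatch near the gripper in plan only: the body is about 30 mm higher. I'll build a blue-swatch tracker and a row generator for the push.

```bash
cat >> h.py <<'E'
import cv2
H=np.array([.736,.0285]);R=.3185
REF={}
def blue(n,img):
    hsv=cv2.cvtColor(img,cv2.COLOR_RGB2HSV);m=cv2.inRange(hsv,(100,120,40),(130,255,255))
    if n=="top": m[:, 370:]=0; m[:150]=0; m[:, :170]=0
    else: m[:145]=0; m[320:]=0; m[:,:200]=0; m[:,400:]=0
    k,l,st,c=cv2.connectedComponentsWithStats(m)
    if k<2: return None
    i=1+np.argmax(st[1:,4]);return c[i],st[i,4]
def bang(n,img):
    r=blue(n,img)
    if r is None: return None
    d=atz(n,r[0],.171)[:2]-H;return np.arctan2(d[1],-d[0]),np.hypot(*d),r[1]
def phi(n,img):
    if not REF: 
        for k in("top","side"): REF[k]=bang(k,cv2.cvtColor(cv2.imread(f"pics/{k}0.png"),cv2.COLOR_BGR2RGB))
    b=bang(n,img)
    return None if b is None else (round(float(-.401+b[0]-REF[n][0]),4),int(b[2]),REF[n][2])
def look(k=1,views=("side","top")):
    for _ in range(k):
        for v in views:
            t=robot.get_obs()["time"];print(round(float(t),2),v,phi(v,robot.snapshot(v)))
def P(f): return H+R*np.array([-np.cos(f),np.sin(f)])
def pose(f,s): # TCP at offset s (m) along the tangent from pail centre
    return np.r_[P(f)+s*np.array([np.sin(f),np.cos(f)]),-f]
def rows(fs,ss,start=None,per=8):
    p0=np.array(start) if start is not None else pose(fs[0],ss[0])
    fs,ss=fs[1:],ss[1:]
    for i in range(0,len(fs),per):
        out=[]
        for f,s in zip(fs[i:i+per],ss[i:i+per]):
            q=pose(f,s);d=q-p0;out.append([round(float(d[0]/.5),4),round(float(d[1]/.5),4),0,round(float(np.degrees(d[2])/120),4)])
        print(out);p0=q
E
python3 - <<'E'
from h import *
look()
# gap closing: pusher arc offset at pail angle frame, v profile mm/s per row
f0=-.401;s0=-.125
v=np.r_[8,16,24,32,36,36,36,30,24,18,13,10,10,10,10,10,10,10,10,10, np.linspace(10.7,28,24),[28]*12]/12/1000
c=np.cumsum(v);print(c)
# s fixed -.0925 after contact; before contact pail fixed
fs=[f0];ss=[s0]
for x in c:
    s=s0+x
    if s<-.0925: fs.append(f0);ss.append(s)
    else: fs.append(f0+(s+.0925)/R);ss.append(-.0925)
rows(fs,ss)
E
```

```text
2.12 side (-0.4016, 79, np.int32(80))
2.17 top (-0.401, 101, np.int32(101))
[0.00066667 0.002      0.004      0.00666667 0.00966667 0.01266667
 0.01566667 0.01816667 0.02016667 0.02166667 0.02275    0.02358333
 0.02441667 0.02525    0.02608333 0.02691667 0.02775    0.02858333
 0.02941667 0.03025    0.03114167 0.03209601 0.03311304 0.03419275
 0.03533514 0.03654022 0.03780797 0.03913841 0.04053152 0.04198732
 0.0435058  0.04508696 0.0467308  0.04843732 0.05020652 0.05203841
 0.05393297 0.05589022 0.05791014 0.05999275 0.06213804 0.06434601
 0.06661667 0.06895    0.07128333 0.07361667 0.07595    0.07828333
 0.08061667 0.08295    0.08528333 0.08761667 0.08995    0.09228333
 0.09461667 0.09695   ]
[[-0.0005, 0.0012, 0, 0.0], [-0.0016, 0.0037, 0, 0.0], [-0.0031, 0.0074, 0, 0.0], [-0.0052, 0.0123, 0, 0.0], [-0.0075, 0.0178, 0, 0.0], [-0.0099, 0.0233, 0, 0.0], [-0.0122, 0.0288, 0, 0.0], [-0.0142, 0.0335, 0, 0.0]]
[[-0.0016, 0.0037, 0, 0.0], [-0.0027, 0.0064, 0, 0.0], [-0.0036, 0.0084, 0, 0.0], [-0.0042, 0.01, 0, 0.0], [-0.0049, 0.0115, 0, 0.0], [-0.0055, 0.013, 0, 0.0], [-0.0062, 0.0146, 0,
[... 539 characters left out ...]
42, 0.0056, 0, -0.005], [-0.0063, 0.0086, 0, -0.0077], [-0.0086, 0.0117, 0, -0.0104], [-0.0109, 0.0149, 0, -0.0133], [-0.0132, 0.0182, 0, -0.0162], [-0.0156, 0.0217, 0, -0.0192], [-0.0181, 0.0253, 0, -0.0223]]
[[-0.0025, 0.0037, 0, -0.0032], [-0.005, 0.0075, 0, -0.0065], [-0.0076, 0.0115, 0, -0.0099], [-0.0103, 0.0156, 0, -0.0134], [-0.0129, 0.0197, 0, -0.0169], [-0.0155, 0.0238, 0, -0.0204], [-0.018, 0.0279, 0, -0.0239], [-0.0205, 0.0321, 0, -0.0274]]
[[-0.0025, 0.0042, 0, -0.0035], [-0.0049, 0.0084, 0, -0.007], [-0.0074, 0.0126, 0, -0.0105], [-0.0097, 0.0168, 0, -0.014], [-0.0121, 0.0211, 0, -0.0175], [-0.0144, 0.0253, 0, -0.021], [-0.0167, 0.0296, 0, -0.0245], [-0.019, 0.0339, 0, -0.028]]
```

Both views agree on −0.401. Now the slow approach.

Call:
arm_command:
  targets:
    - [-0.0005,0.001,0,0]
    - [-0.0015,0.0035,0,0]
    - [-0.003,0.0075,0,0]
    - [-0.005,0.012,0,0]
    - [-0.0075,0.018,0,0]
    - [-0.01,0.023,0,0]
    - [-0.012,0.0285,0,0]
    - [-0.014,0.033,0,0]

```text
time: 2.88
tool_pos: [0.4841, -0.1946, 0.1263]
ee_rot: [3.142, 0.0, 0.4]
wrist_force: [0.5, 0.5, 0.1]
width: 0.0
finger_force: 0.0
```

Call:
arm_command:
  targets:
    - [-0.0015,0.0035,0,0]
    - [-0.0025,0.0065,0,0]
    - [-0.0035,0.0085,0,0]
    - [-0.0042,0.01,0,0]
    - [-0.005,0.0115,0,0]
    - [-0.0055,0.013,0,0]
    - [-0.006,0.0145,0,0]
    - [-0.007,0.016,0,0]

```text
time: 3.55
tool_pos: [0.4808, -0.1871, 0.1263]
ee_rot: [3.141, -0.0, 0.4]
wrist_force: [0.2, 0.4, -0.0]
width: 0.0002
finger_force: 0.0
```

Call:
arm_command:
  targets:
    - [-0.0007,0.0015,0,0]
    - [-0.0013,0.003,0,0]
    - [-0.002,0.0046,0,0]
    - [-0.0026,0.006,0,0]
    - [-0.0033,0.0078,0,0]
    - [-0.004,0.0095,0,0]
    - [-0.005,0.0113,0,-0.001]
    - [-0.0066,0.013,0,-0.0025]

```text
time: 4.22
tool_pos: [0.4774, -0.1805, 0.1263]
ee_rot: [3.142, -0.0, 0.395]
wrist_force: [-0.1, 0.3, 0.4]
width: 0.0005
finger_force: 0.0
```

Call:
arm_command:
  targets:
    - [-0.0015,0.0019,0,-0.0017]
    - [-0.003,0.0038,0,-0.0035]
    - [-0.0047,0.006,0,-0.0055]
    - [-0.0064,0.008,0,-0.0075]
    - [-0.0082,0.0104,0,-0.0095]
    - [-0.01,0.0128,0,-0.0117]
    - [-0.012,0.0153,0,-0.014]
    - [-0.014,0.018,0,-0.0163]

```text
time: 4.88
tool_pos: [0.4704, -0.1714, 0.1263]
ee_rot: [3.141, -0.0, 0.36]
wrist_force: [0.0, 1.0, -0.6]
width: 0.0004
finger_force: 0.0
```

Run:
```python
from h import *
o=robot.get_obs();print({k:np.round(o[k],4) for k in("time","tool_pos","ee_rot","wrist_force")})
look(2)
```

```text
{'time': np.float64(4.8833), 'tool_pos': array([ 0.4704, -0.1714,  0.1263]), 'ee_rot': array([ 3.1414, -0.    ,  0.3603]), 'wrist_force': array([ 0.0215,  1.0348, -0.5886])}
4.88 side (-0.3611, 82, np.int32(80))
4.93 top (-0.3573, 106, np.int32(101))
4.98 side (-0.3544, 81, np.int32(80))
5.03 top (-0.3518, 103, np.int32(101))
```

Contact made gently and the pail now moves at about 0.06 rad/s. A little more push.

Call:
arm_command:
  targets:
    - [-0.002,0.0027,0,-0.0025]
    - [-0.0042,0.0056,0,-0.005]
    - [-0.0063,0.0086,0,-0.0077]
    - [-0.0086,0.0117,0,-0.0104]
    - [-0.011,0.015,0,-0.0133]
    - [-0.0132,0.0182,0,-0.0162]
    - [-0.0156,0.0217,0,-0.0192]
    - [-0.018,0.0253,0,-0.0223]

```text
time: 5.75
tool_pos: [0.4613, -0.1587, 0.1263]
ee_rot: [3.141, 0.0, 0.313]
wrist_force: [-0.0, -0.4, -0.1]
width: 0.0004
finger_force: 0.0
```

Call:
arm_command:
  targets:
    - [-0.0025,0.0037,0,-0.0032]
    - [-0.005,0.0075,0,-0.0065]
    - [-0.0076,0.0115,0,-0.01]
    - [-0.0103,0.0156,0,-0.0134]
    - [-0.013,0.0197,0,-0.017]
    - [-0.0155,0.0238,0,-0.0204]
    - [-0.018,0.028,0,-0.024]
    - [-0.0205,0.032,0,-0.0274]

```text
time: 6.42
tool_pos: [0.4511, -0.1427, 0.1263]
ee_rot: [-3.142, 0.0, 0.256]
wrist_force: [-0.4, 0.7, -0.1]
width: 0.0004
finger_force: 0.0
```

Call:
arm_command:
  targets:
    - [-0.0025,0.0042,0,-0.0035]
    - [-0.005,0.0084,0,-0.007]
    - [-0.0074,0.0126,0,-0.0105]
    - [-0.0097,0.0168,0,-0.014]
    - [-0.012,0.021,0,-0.0175]
    - [-0.0144,0.0253,0,-0.021]
    - [-0.0167,0.0296,0,-0.0245]
    - [-0.019,0.034,0,-0.028]

```text
time: 7.08
tool_pos: [0.4416, -0.1257, 0.1263]
ee_rot: [3.141, 0.0, 0.197]
wrist_force: [-0.1, 0.3, 0.0]
width: -0.0001
finger_force: 0.0
```

Run:
```python
from h import *
o=robot.get_obs();print({k:np.round(o[k],4) for k in("time","tool_pos","ee_rot","wrist_force")})
look(3)
```

```text
{'time': np.float64(7.0833), 'tool_pos': array([ 0.4416, -0.1257,  0.1263]), 'ee_rot': array([3.1415, 0.    , 0.1973]), 'wrist_force': array([-0.0864,  0.3299,  0.0344])}
7.08 side (-0.1922, 85, np.int32(80))
7.13 top (-0.1871, 107, np.int32(101))
7.18 side (-0.1834, 87, np.int32(80))
7.23 top (-0.1783, 104, np.int32(101))
7.28 side (-0.1762, 86, np.int32(80))
7.33 top (-0.1693, 104, np.int32(101))
```

Pail at −0.17 rad, coasting at 0.087 rad/s. Now lifting over the lid and going down to the far side to receive it.

Call:
arm_command:
  targets:
    - [0,-0.005,0.03,0]
    - [0,-0.01,0.08,0]
    - [0,-0.01,0.14,0]
    - [0,-0.01,0.19,0]
    - [0,-0.01,0.215,0]
    - [0,-0.01,0.22,0]

```text
time: 7.88
tool_pos: [0.443, -0.1316, 0.2394]
ee_rot: [3.138, -0.005, 0.198]
wrist_force: [0.5, 0.5, 0.0]
width: 0.0002
finger_force: 0.0
```

Call:
arm_command:
  targets:
    - [0,0.02,0,-0.01]
    - [0,0.06,0,-0.03]
    - [0,0.11,0,-0.05]
    - [0,0.17,0,-0.07]
    - [0,0.23,0,-0.1]
    - [0,0.29,0,-0.13]
    - [0.02,0.35,0,-0.155]
    - [0.03,0.41,0,-0.18]

```text
time: 8.55
tool_pos: [0.4562, 0.0755, 0.2343]
ee_rot: [3.141, 0.003, -0.182]
wrist_force: [1.1, -0.2, -0.5]
width: 0.0004
finger_force: 0.0
```

Call:
arm_command:
  targets:
    - [0.02,0.06,0,-0.03]
    - [0.04,0.12,0,-0.055]
    - [0.06,0.18,0,-0.08]
    - [0.08,0.24,0,-0.11]
    - [0.09,0.3,0,-0.14]
    - [0.1,0.35,0,-0.16]
    - [0.104,0.38,0,-0.167]
    - [0.104,0.392,0,-0.167]

```text
time: 9.22
tool_pos: [0.508, 0.272, 0.2333]
ee_rot: [3.138, 0.003, -0.526]
wrist_force: [0.9, -0.0, -0.0]
width: 0.0005
finger_force: 0.0
```

Run:
```python
from h import *
look(1)
o=robot.get_obs();print({k:np.round(o[k],4) for k in("time","tool_pos","ee_rot")},pose(.53,.0925))
```

```text
9.22 side (-0.0066, 93, np.int32(80))
9.27 top (-0.0021, 107, np.int32(101))
{'time': np.float64(9.3167), 'tool_pos': array([0.508 , 0.2705, 0.2342]), 'ee_rot': array([ 3.1385e+00,  2.0000e-03, -5.2670e-01])} [ 0.50795778  0.26932202 -0.53      ]
```

Call:
arm_command:
  targets:
    - [0,0,-0.03,0]
    - [0,0,-0.08,0]
    - [0,0,-0.13,0]
    - [0,0,-0.18,0]
    - [0,0,-0.205,0]
    - [0,0,-0.216,0]
    - [0,0,-0.216,0]
    - [0,0,-0.216,0]

```text
time: 9.98
tool_pos: [0.5093, 0.2698, 0.1294]
ee_rot: [-3.14, -0.001, -0.529]
wrist_force: [-1.0, -0.5, 0.8]
width: 0.0005
finger_force: 0.0
```

Run:
```python
from h import *
look(7)
o=robot.get_obs();print({k:np.round(o[k],4) for k in("time","tool_pos","ee_rot")})
```

```text
9.98 side None
10.03 top (0.0603, 105, np.int32(101))
10.08 side None
10.13 top (0.0678, 104, np.int32(101))
10.18 side None
10.23 top (0.0761, 105, np.int32(101))
10.28 side None
10.33 top (0.0846, 103, np.int32(101))
10.38 side None
10.43 top (0.0923, 104, np.int32(101))
10.48 side None
10.53 top (0.0998, 105, np.int32(101))
10.58 side None
10.63 top (0.1084, 103, np.int32(101))
{'time': np.float64(10.6833), 'tool_pos': array([0.5087, 0.2701, 0.1282]), 'ee_rot': array([ 3.1414e+00,  1.0000e-04, -5.2870e-01])}
```

Pail at 0.108 rad, 0.080 rad/s. I'll move back to meet it near 0.36 rad.

Call:
arm_command:
  targets:
    - [-0.006,-0.007,0,0.007]
    - [-0.017,-0.019,0,0.018]
    - [-0.029,-0.033,0,0.031]
    - [-0.042,-0.047,0,0.045]
    - [-0.055,-0.061,0,0.059]
    - [-0.066,-0.074,0,0.071]
    - [-0.073,-0.082,0,0.079]
    - [-0.075,-0.085,0,0.081]

```text
time: 11.35
tool_pos: [0.4707, 0.227, 0.1284]
ee_rot: [3.141, 0.0, -0.359]
wrist_force: [-0.1, -0.7, -0.4]
width: 0.0003
finger_force: 0.0
```

Run:
```python
from h import *
look(8,("top",))
o=robot.get_obs();print({k:np.round(o[k],4) for k in("time","tool_pos","ee_rot")},pose(.36,.0925))
# catch: theta from .36, ramp up to .056 rad/s in 8 rows, hold 16 rows, ramp to 0 ending at .53
up=np.linspace(0,.056,9)[1:];n0=12
rest=.53-.36-up.sum()/12-n0*.056/12
nd=int(round(rest*12/.028));dn=np.linspace(.056,0,nd+2)[1:-1];dn*=rest*12/dn.sum()
v=np.r_[up,[.056]*n0,dn];th=.36+np.r_[0,np.cumsum(v)/12];print(len(v),np.round(th[::8],3))
rows(th,[.0925]*len(th))
```

```text
11.35 top (0.1626, 105, np.int32(101))
11.4 top (0.1671, 104, np.int32(101))
11.45 top (0.1699, 101, np.int32(101))
11.5 top (0.1736, 103, np.int32(101))
11.55 top (0.1782, 102, np.int32(101))
11.6 top (0.1809, 103, np.int32(101))
11.65 top (0.1841, 102, np.int32(101))
11.7 top (0.1882, 103, np.int32(101))
{'time': np.float64(11.75), 'tool_pos': array([0.4714, 0.2278, 0.1282]), 'ee_rot': array([ 3.1415e+00,  1.0000e-04, -3.5890e-01])} [ 0.47050223  0.2272698  -0.36      ]
60 [0.36  0.381 0.418 0.454 0.484 0.506 0.521 0.529]
[[0.0002, 0.0003, 0, -0.0003], [0.0007, 0.0009, 0, -0.0008], [0.0014, 0.0019, 0, -0.0017], [0.0023, 0.0031, 0, -0.0028], [0.0035, 0.0046, 0, -0.0042], [0.0049, 0.0065, 0, -0.0058], [0.0066, 0.0086, 0, -0.0078], [0.0085, 0.0111, 0, -0.01]]
[[0.0019, 0.0024, 0, -0.0022], [0.0038, 0.0049, 0, -0.0045], [0.0058, 0.0073, 0, -0.0067], [0.0077, 0.0097, 0, -0.0089], [0.0097, 0.0121, 0, -0.0111], [0.0116, 0.0145, 0, -0.0134], [0.0136, 0.0168, 0, -0.0156], [0.0156, 0.0192, 0, -0.0178]]
[[0.002, 0.0024, 0, -0.0022], [0.004, 0.0047, 0, -0.0045], [0.006, 0.0071, 0, -0.0067], [0
[... 519 characters left out ...]
0, -0.007], [0.0081, 0.0082, 0, -0.0083], [0.0092, 0.0094, 0, -0.0095], [0.0103, 0.0105, 0, -0.0106]]
[[0.0011, 0.0011, 0, -0.0011], [0.0021, 0.0021, 0, -0.0021], [0.0031, 0.003, 0, -0.0031], [0.004, 0.0039, 0, -0.004], [0.0048, 0.0047, 0, -0.0049], [0.0056, 0.0055, 0, -0.0057], [0.0064, 0.0063, 0, -0.0064], [0.0071, 0.0069, 0, -0.0071]]
[[0.0007, 0.0006, 0, -0.0006], [0.0012, 0.0012, 0, -0.0012], [0.0018, 0.0017, 0, -0.0018], [0.0023, 0.0022, 0, -0.0023], [0.0027, 0.0026, 0, -0.0027], [0.0031, 0.003, 0, -0.0031], [0.0034, 0.0033, 0, -0.0034], [0.0037, 0.0035, 0, -0.0037]]
[[0.0002, 0.0002, 0, -0.0002], [0.0004, 0.0004, 0, -0.0004], [0.0005, 0.0005, 0, -0.0005], [0.0005, 0.0005, 0, -0.0005]]
```

Call:
arm_command:
  targets:
    - [0,0,0,0]
    - [0,0,0,0]
    - [0,0,0,0]
    - [0,0,0,0]
    - [0,0,0,0]
    - [0,0,0,0]
    - [0,0,0,0]
    - [0,0,0,0]

```text
time: 12.42
tool_pos: [0.4712, 0.2276, 0.1283]
ee_rot: [3.142, -0.0, -0.359]
wrist_force: [0.2, 1.0, -0.7]
width: 0.0004
finger_force: 0.0
```

Call:
arm_command:
  targets:
    - [0,0,0,0]
    - [0,0,0,0]
    - [0,0,0,0]
    - [0,0,0,0]
    - [0,0,0,0]
    - [0,0,0,0]

```text
time: 12.92
tool_pos: [0.4713, 0.2276, 0.1283]
ee_rot: [3.141, -0.0, -0.359]
wrist_force: [-0.2, -0.5, 0.9]
width: 0.0007
finger_force: 0.0
```

Run:
```python
from h import *
look(4,("top",))
```

```text
12.92 top (0.2711, 86, np.int32(101))
12.97 top (0.2726, 79, np.int32(101))
13.02 top (0.275, 76, np.int32(101))
13.07 top (0.2759, 72, np.int32(101))
```

The tracked swatch is now partly occluded, so I'm extrapolating to about 0.29. After a short wait I run the retreating catch.

Call:
arm_command:
  targets:
    - [0,0,0,0]
    - [0,0,0,0]
    - [0,0,0,0]
    - [0,0,0,0]

```text
time: 13.45
tool_pos: [0.4712, 0.2276, 0.1283]
ee_rot: [3.142, 0.0, -0.359]
wrist_force: [-0.4, -0.8, 0.5]
width: 0.0002
finger_force: 0.0
```

Call:
arm_command:
  targets:
    - [0.0002,0.0003,0,-0.0003]
    - [0.0007,0.0009,0,-0.0008]
    - [0.0014,0.0019,0,-0.0017]
    - [0.0023,0.003,0,-0.0028]
    - [0.0035,0.0046,0,-0.0042]
    - [0.005,0.0065,0,-0.0058]
    - [0.0066,0.0086,0,-0.0078]
    - [0.0085,0.011,0,-0.01]

```text
time: 14.12
tool_pos: [0.4756, 0.2332, 0.1283]
ee_rot: [3.141, 0.0, -0.381]
wrist_force: [-0.6, 0.3, 0.1]
width: 0.0008
finger_force: 0.0
```

Call:
arm_command:
  targets:
    - [0.0019,0.0024,0,-0.0022]
    - [0.0038,0.0049,0,-0.0045]
    - [0.0058,0.0073,0,-0.0067]
    - [0.0077,0.0097,0,-0.009]
    - [0.0097,0.012,0,-0.011]
    - [0.0116,0.0145,0,-0.0134]
    - [0.0136,0.0168,0,-0.0156]
    - [0.0156,0.0192,0,-0.0178]

```text
time: 14.78
tool_pos: [0.4834, 0.2428, 0.1283]
ee_rot: [3.141, 0.0, -0.418]
wrist_force: [-0.2, 0.3, 0.4]
width: 0.0005
finger_force: 0.0
```

Call:
arm_command:
  targets:
    - [0.002,0.0024,0,-0.0022]
    - [0.004,0.0047,0,-0.0045]
    - [0.006,0.007,0,-0.0067]
    - [0.008,0.0094,0,-0.009]
    - [0.01,0.0116,0,-0.011]
    - [0.012,0.0138,0,-0.0132]
    - [0.0139,0.016,0,-0.0152]
    - [0.0158,0.018,0,-0.0173]

```text
time: 15.45
tool_pos: [0.4913, 0.2518, 0.1283]
ee_rot: [3.141, 0.0, -0.454]
wrist_force: [0.3, -0.8, 0.6]
width: 0.0005
finger_force: 0.0
```

Call:
arm_command:
  targets:
    - [0.0018,0.002,0,-0.0019]
    - [0.0036,0.0039,0,-0.0038]
    - [0.0053,0.0058,0,-0.0057]
    - [0.007,0.0076,0,-0.0075]
    - [0.0087,0.0094,0,-0.0092]
    - [0.0103,0.011,0,-0.0109]
    - [0.0118,0.0127,0,-0.0125]
    - [0.0134,0.0143,0,-0.014]

```text
time: 16.12
tool_pos: [0.498, 0.2589, 0.1283]
ee_rot: [3.142, 0.0, -0.483]
wrist_force: [-0.0, 0.3, 0.3]
width: 0.0005
finger_force: 0.0
```

Call:
arm_command:
  targets:
    - [0.0015,0.0015,0,-0.0015]
    - [0.0029,0.003,0,-0.003]
    - [0.0042,0.0044,0,-0.0044]
    - [0.0056,0.0057,0,-0.0057]
    - [0.0068,0.007,0,-0.007]
    - [0.008,0.0082,0,-0.0083]
    - [0.0092,0.0094,0,-0.0095]
    - [0.0103,0.0105,0,-0.0106]

```text
time: 16.78
tool_pos: [0.5031, 0.2641, 0.1283]
ee_rot: [3.141, 0.0, -0.505]
wrist_force: [0.1, -0.3, -0.6]
width: 0.0005
finger_force: 0.0
```

Run:
```python
from h import *
a=robot.snapshot("top");b=robot.snapshot("side")
cv2.imwrite("pics/s2.png",cv2.resize(np.hstack([a[90:310,160:430],b[110:330,180:400]]),None,fx=1.6,fy=1.6)[:,:,::-1])
print(phi("top",a),phi("side",b))
```

```text
(0.5126, 1, np.int32(101)) (0.5289, 10, np.int32(80))
```

View pics/s2.png

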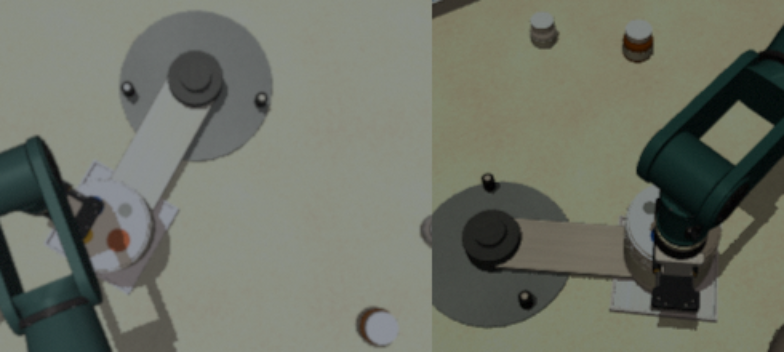

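The pail is against the gripper, almost over the tray. I'll finish the deceleration and track the orange swatch, at about (118,238) in the crop.

Call:
arm_command:
  targets:
    - [0.001,0.001,0,-0.001]
    - [0.002,0.002,0,-0.002]
    - [0.003,0.003,0,-0.003]
    - [0.004,0.0039,0,-0.004]
    - [0.0048,0.0047,0,-0.0049]
    - [0.0056,0.0055,0,-0.0057]
    - [0.0064,0.0062,0,-0.0064]
    - [0.007,0.0069,0,-0.007]

```text
time: 17.55
tool_pos: [0.5066, 0.2676, 0.1283]
ee_rot: [3.141, 0.0, -0.52]
wrist_force: [0.9, -1.0, 0.4]
width: 0.0003
finger_force: 0.0
```

Call:
arm_command:
  targets:
    - [0.0006,0.0006,0,-0.0006]
    - [0.0012,0.0012,0,-0.0012]
    - [0.0018,0.0017,0,-0.0018]
    - [0.0023,0.0022,0,-0.0023]
    - [0.0028,0.0027,0,-0.0028]
    - [0.0033,0.0032,0,-0.0033]
    - [0.0037,0.0036,0,-0.0037]
    - [0.004,0.0039,0,-0.004]

```text
time: 18.22
tool_pos: [0.5086, 0.2695, 0.1283]
ee_rot: [3.141, 0.0, -0.528]
wrist_force: [-0.5, 0.8, 0.5]
width: 0.0003
finger_force: 0.0
```

```bash
cat >> h.py <<'E'
def orange(img):
    hsv=cv2.cvtColor(img,cv2.COLOR_RGB2HSV);m=cv2.inRange(hsv,(0,110,80),(17,255,255))
    m[:, :190]=0;m[:,370:]=0;m[:150]=0;m[285:]=0
    k,l,st,c=cv2.connectedComponentsWithStats(m);i=1+np.argmax(st[1:,4]);d=atz("top",c[i],.171)[:2]-H
    return np.arctan2(d[1],-d[0]),np.hypot(*d),st[i,4]
def phio(img):
    r=orange(cv2.cvtColor(cv2.imread("pics/top0.png"),cv2.COLOR_BGR2RGB));b=orange(img)
    return round(float(-.401+b[0]-r[0]),4),round(float(b[1]-r[1]),4),int(b[2]),int(r[2])
def looko(k):
    for _ in range(k):
        t=robot.get_obs()["time"];print(round(float(t),2),phio(robot.snapshot("top")))
E
python3 - <<'E'
from h import *
looko(6)
o=robot.get_obs();print({k:np.round(o[k],4) for k in("time","tool_pos","ee_rot","wrist_force")},pose(.53,.0925))
E
```

```text
18.22 (0.5051, -0.0001, 126, 141)
18.27 (0.5044, 0.0, 127, 141)
18.32 (0.5046, -0.0003, 126, 141)
18.37 (0.5039, -0.0001, 121, 141)
18.42 (0.5047, -0.0003, 124, 141)
18.47 (0.5042, 0.0004, 131, 141)
{'time': np.float64(18.5167), 'tool_pos': array([0.5085, 0.2695, 0.1283]), 'ee_rot': array([ 3.1415,  0.    , -0.5281]), 'wrist_force': array([0.076, 0.118, 0.526])} [ 0.50795778  0.26932202 -0.53      ]
```

Call:
arm_command:
  targets:
    - [0.002,0.004,0,0]
    - [0.007,0.012,0,0]
    - [0.015,0.026,0,0]
    - [0.025,0.043,0,0]
    - [0.037,0.064,0,0]
    - [0.05,0.086,0,0]
    - [0.058,0.1,0,0]
    - [0.062,0.107,0,0]

```text
time: 19.18
tool_pos: [0.5401, 0.3244, 0.1279]
ee_rot: [-3.142, 0.0, -0.527]
wrist_force: [0.4, -0.9, -0.9]
width: 0.0003
finger_force: 0.0
```

Run:
```python
from h import *
looko(6);look(4)
a=robot.snapshot("top")
cv2.imwrite("pics/s3.png",cv2.resize(a[110:310,150:350],None,fx=3,fy=3,interpolation=cv2.INTER_CUBIC)[:,:,::-1])
```

```text
19.18 (0.5046, 0.0005, 140, 141)
19.23 (0.5048, 0.0007, 142, 141)
19.28 (0.5048, 0.0006, 141, 141)
19.33 (0.5048, 0.0007, 142, 141)
19.38 (0.5043, 0.0007, 142, 141)
19.43 (0.5043, 0.0005, 140, 141)
19.48 side None
19.53 top (0.502, 100, np.int32(101))
19.58 side None
19.63 top (0.5025, 100, np.int32(101))
19.68 side None
19.73 top (0.502, 101, np.int32(101))
19.78 side None
19.83 top (0.502, 101, np.int32(101))
```

View pics/s3.png

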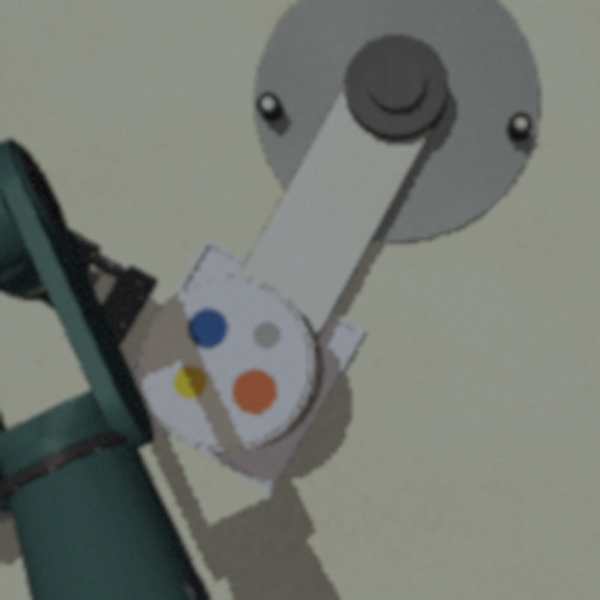

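The pail is at rest at 0.503 rad with the tray at 0.530, about 8 mm short. I'll cross back over the lid and nudge it very slowly from the right.

Call:
arm_command:
  targets:
    - [0,0,0.03,0]
    - [0,0,0.08,0]
    - [0,0,0.14,0]
    - [0,0,0.19,0]
    - [0,0,0.215,0]
    - [0,0,0.22,0]

```text
time: 20.43
tool_pos: [0.5407, 0.3236, 0.2423]
ee_rot: [-3.136, -0.004, -0.528]
wrist_force: [0.3, -0.1, 1.2]
width: 0.0006
finger_force: 0.0
```

Call:
arm_command:
  targets:
    - [-0.01,-0.018,0,0]
    - [-0.03,-0.053,0,0]
    - [-0.06,-0.105,0,0]
    - [-0.09,-0.158,0,0]
    - [-0.12,-0.21,0,0]
    - [-0.15,-0.263,0,0.005]
    - [-0.18,-0.315,0,0.01]
    - [-0.21,-0.368,0,0.0115]

```text
time: 21.1
tool_pos: [0.432, 0.1373, 0.2352]
ee_rot: [3.138, 0.004, -0.503]
wrist_force: [1.1, -1.0, 0.3]
width: 0.0003
finger_force: 0.0
```

Call:
arm_command:
  targets:
    - [-0.025,-0.043,0,0]
    - [-0.045,-0.08,0,0]
    - [-0.056,-0.098,0,0]
    - [-0.061,-0.106,0,0]
    - [-0.061,-0.106,0,0]
    - [-0.061,-0.106,0,0]

```text
time: 21.6
tool_pos: [0.404, 0.0863, 0.2376]
ee_rot: [3.141, 0.001, -0.504]
wrist_force: [-0.4, -0.4, -0.2]
width: 0.0006
finger_force: 0.0
```

Call:
arm_command:
  targets:
    - [0,0,-0.03,0]
    - [0,0,-0.08,0]
    - [0,0,-0.13,0]
    - [0,0,-0.18,0]
    - [0,0,-0.21,0]
    - [0,0,-0.22,0]
    - [0,0,-0.22,0]
    - [0,0,-0.22,0]

```text
time: 22.27
tool_pos: [0.4046, 0.0865, 0.1288]
ee_rot: [-3.141, -0.0, -0.503]
wrist_force: [0.2, 0.4, 0.2]
width: 0.0006
finger_force: 0.0
```

Run:
```python
from h import *
looko(3);look(3)
o=robot.get_obs();print({k:np.round(o[k],4) for k in("time","tool_pos","ee_rot","wrist_force")})
d=o["tool_pos"][:2]-P(.503);print("s,rad",d@[np.sin(.503),np.cos(.503)],d@[-np.cos(.503),np.sin(.503)])
```

```text
Traceback (most recent call last):
  File "h.py", line 60, in looko
    t=robot.get_obs()["time"];print(round(float(t),2),phio(robot.snapshot("top")))
                                                      ~~~~^^^^^^^^^^^^^^^^^^^^^^^
  File "h.py", line 56, in phio
    r=orange(cv2.cvtColor(cv2.imread("pics/top0.png"),cv2.COLOR_BGR2RGB));b=orange(img)
                                                                            ~~~~~~^^^^^
  File "h.py", line 53, in orange
    k,l,st,c=cv2.connectedComponentsWithStats(m);i=1+np.argmax(st[1:,4]);d=atz("top",c[i],.171)[:2]-H
                                                     ~~~~~~~~~^^^^^^^^^^
ValueError: attempt to get argmax of an empty sequence
```

Call:
arm_command:
  targets:
    - [0.0005,0.0009,0,0]
    - [0.0017,0.0032,0,0]
    - [0.0037,0.0067,0,0]
    - [0.0058,0.0105,0,0]
    - [0.0077,0.014,0,0]
    - [0.0092,0.0166,0,0]
    - [0.0101,0.0184,0,0]
    - [0.0106,0.0193,0,0]

```text
time: 22.98
tool_pos: [0.4094, 0.0958, 0.1283]
ee_rot: [3.141, 0.0, -0.504]
wrist_force: [-0.2, 0.7, 0.6]
width: 0.0008
finger_force: 0.0
```

Call:
arm_command:
  targets:
    - [0.0001,0.0002,0,0]
    - [0.0003,0.0005,0,0]
    - [0.0004,0.0008,0,0]
    - [0.0006,0.0011,0,0]
    - [0.0008,0.0014,0,0]
    - [0.0009,0.0017,0,0]
    - [0.0011,0.002,0,0]
    - [0.0012,0.0023,0,0]

```text
time: 23.65
tool_pos: [0.4099, 0.0968, 0.1283]
ee_rot: [3.142, -0.0, -0.504]
wrist_force: [0.5, -0.3, -0.3]
width: 0.0006
finger_force: 0.0
```

Call:
arm_command:
  targets:
    - [0.0002,0.0003,0,0]
    - [0.0003,0.0006,0,0]
    - [0.0005,0.0009,0,0]
    - [0.0006,0.0012,0,0]
    - [0.0008,0.0015,0,0]
    - [0.001,0.0018,0,0]
    - [0.0011,0.002,0,0]
    - [0.0013,0.0023,0,0]

```text
time: 24.32
tool_pos: [0.4106, 0.0979, 0.1283]
ee_rot: [3.141, -0.0, -0.504]
wrist_force: [0.9, -0.7, 1.2]
width: 0.0005
finger_force: 0.0
```

Run:
```python
from h import *
look(3)
o=robot.get_obs();print({k:np.round(o[k],4) for k in("time","tool_pos","ee_rot","wrist_force")})
d=o["tool_pos"][:2]-P(.503);print("s",d@[np.sin(.503),np.cos(.503)])
```

```text
24.32 side (0.5047, 116, np.int32(80))
24.37 top (0.5022, 102, np.int32(101))
24.42 side (0.5047, 118, np.int32(80))
24.47 top (0.5022, 102, np.int32(101))
24.52 side (0.5042, 117, np.int32(80))
24.57 top (0.5027, 101, np.int32(101))
{'time': np.float64(24.6167), 'tool_pos': array([0.4106, 0.0979, 0.1283]), 'ee_rot': array([ 3.1416e+00, -1.0000e-04, -5.0410e-01]), 'wrist_force': array([-0.5205,  0.5687,  0.2799])}
s -0.09603132500389208
```

Call:
arm_command:
  targets:
    - [0.0002,0.0003,0,0]
    - [0.0003,0.0006,0,0]
    - [0.0005,0.0009,0,0]
    - [0.0006,0.0012,0,0]
    - [0.0008,0.0015,0,0]
    - [0.001,0.0018,0,0]
    - [0.0011,0.002,0,0]
    - [0.0013,0.0023,0,0]

```text
time: 25.28
tool_pos: [0.4112, 0.0991, 0.1283]
ee_rot: [3.142, 0.0, -0.504]
wrist_force: [0.2, -0.2, -0.5]
width: 0.0004
finger_force: 0.0
```

Call:
arm_command:
  targets:
    - [0.0002,0.0003,0,0]
    - [0.0003,0.0006,0,0]
    - [0.0005,0.0009,0,0]
    - [0.0006,0.0012,0,0]
    - [0.0008,0.0015,0,0]
    - [0.001,0.0018,0,0]
    - [0.0011,0.002,0,0]
    - [0.0013,0.0023,0,0]

```text
time: 25.95
tool_pos: [0.4119, 0.1003, 0.1283]
ee_rot: [3.142, 0.0, -0.504]
wrist_force: [-0.7, 0.2, -0.3]
width: 0.0004
finger_force: 0.0
```

Call:
arm_command:
  targets:
    - [0.0002,0.0003,0,0]
    - [0.0003,0.0006,0,0]
    - [0.0005,0.0009,0,0]
    - [0.0006,0.0012,0,0]
    - [0.0008,0.0015,0,0]
    - [0.001,0.0018,0,0]
    - [0.0011,0.002,0,0]
    - [0.0013,0.0023,0,0]

```text
time: 26.62
tool_pos: [0.4126, 0.1014, 0.1283]
ee_rot: [3.142, -0.0, -0.504]
wrist_force: [-0.3, -0.8, 0.4]
width: 0.0004
finger_force: 0.0
```

Run:
```python
from h import *
look(5)
o=robot.get_obs()
d=o["tool_pos"][:2]-P(.503);print("s",o["time"],d@[np.sin(.503),np.cos(.503)])
```

```text
26.62 side (0.5113, 119, np.int32(80))
26.67 top (0.5111, 105, np.int32(101))
26.72 side (0.512, 119, np.int32(80))
26.77 top (0.5111, 105, np.int32(101))
26.82 side (0.5121, 118, np.int32(80))
26.87 top (0.5115, 104, np.int32(101))
26.92 side (0.5133, 117, np.int32(80))
26.97 top (0.5115, 104, np.int32(101))
27.02 side (0.5141, 119, np.int32(80))
27.07 top (0.512, 103, np.int32(101))
s 27.1167 -0.09207845593678789
```

Call:
arm_command:
  targets:
    - [0.0002,0.0003,0,0]
    - [0.0003,0.0006,0,0]
    - [0.0005,0.0009,0,0]
    - [0.0006,0.0012,0,0]
    - [0.0008,0.0015,0,0]
    - [0.001,0.0018,0,0]
    - [0.0011,0.002,0,0]
    - [0.0013,0.0023,0,0]

```text
time: 27.78
tool_pos: [0.4132, 0.1026, 0.1283]
ee_rot: [3.142, 0.0, -0.504]
wrist_force: [0.7, 0.4, -0.2]
width: 0.0006
finger_force: 0.0
```

Call:
arm_command:
  targets:
    - [0.0002,0.0003,0,0]
    - [0.0003,0.0006,0,0]
    - [0.0005,0.0009,0,0]
    - [0.0006,0.0012,0,0]
    - [0.0008,0.0015,0,0]
    - [0.001,0.0018,0,0]
    - [0.0011,0.002,0,0]
    - [0.0013,0.0023,0,0]

```text
time: 28.45
tool_pos: [0.4139, 0.1037, 0.1283]
ee_rot: [3.142, -0.0, -0.504]
wrist_force: [1.1, 0.5, 0.1]
width: 0.0005
finger_force: 0.0
```

Call:
arm_command:
  targets:
    - [0.0002,0.0003,0,0]
    - [0.0003,0.0006,0,0]
    - [0.0005,0.0009,0,0]
    - [0.0006,0.0012,0,0]
    - [0.0008,0.0015,0,0]
    - [0.001,0.0018,0,0]
    - [0.0011,0.002,0,0]
    - [0.0013,0.0023,0,0]

```text
time: 29.12
tool_pos: [0.4144, 0.1048, 0.1283]
ee_rot: [3.141, 0.0, -0.504]
wrist_force: [-1.0, 0.4, 0.6]
width: 0.0005
finger_force: 0.1
```

Run:
```python
from h import *
look(4)
o=robot.get_obs()
d=o["tool_pos"][:2]-P(.503);print("s",o["time"],d@[np.sin(.503),np.cos(.503)])
```

```text
29.12 side (0.5232, 117, np.int32(80))
29.17 top (0.5213, 101, np.int32(101))
29.22 side (0.5232, 117, np.int32(80))
29.27 top (0.5221, 103, np.int32(101))
29.32 side (0.5236, 118, np.int32(80))
29.37 top (0.5223, 102, np.int32(101))
29.42 side (0.5242, 118, np.int32(80))
29.47 top (0.5232, 102, np.int32(101))
s 29.5167 -0.08810669588846379
```

Coasting at about 0.004 rad/s at 0.523, which should die out near 0.53. Withdrawing now.

Call:
arm_command:
  targets:
    - [-0.002,-0.004,0,0]
    - [-0.008,-0.014,0,0]
    - [-0.018,-0.032,0,0]
    - [-0.03,-0.054,0,0]
    - [-0.043,-0.078,0,0]
    - [-0.056,-0.101,0,0]
    - [-0.064,-0.116,0,0]
    - [-0.068,-0.123,0,0]

```text
time: 30.18
tool_pos: [0.3798, 0.0422, 0.1283]
ee_rot: [3.141, -0.0, -0.506]
wrist_force: [-0.3, -0.1, 0.5]
width: 0.0002
finger_force: 0.0
```

Call:
arm_command:
  targets:
    - [0,0,0,0]
    - [0,0,0,0]
    - [0,0,0,0]
    - [0,0,0,0]
    - [0,0,0,0]
    - [0,0,0,0]
    - [0,0,0,0]
    - [0,0,0,0]

```text
time: 30.85
tool_pos: [0.3805, 0.0435, 0.1283]
ee_rot: [3.141, 0.0, -0.504]
wrist_force: [-0.0, 0.2, -1.0]
width: 0.0004
finger_force: 0.0
```

Call:
arm_command:
  targets:
    - [0,0,0,0]
    - [0,0,0,0]
    - [0,0,0,0]
    - [0,0,0,0]
    - [0,0,0,0]
    - [0,0,0,0]
    - [0,0,0,0]
    - [0,0,0,0]

```text
time: 31.52
tool_pos: [0.3805, 0.0433, 0.1283]
ee_rot: [3.141, 0.0, -0.504]
wrist_force: [-0.3, 0.3, 0.0]
width: 0.0002
finger_force: 0.0
```

Run:
```python
from h import *
look(4)
```

```text
31.52 side (0.5337, 114, np.int32(80))
31.57 top (0.5333, 100, np.int32(101))
31.62 side (0.5343, 116, np.int32(80))
31.67 top (0.5337, 100, np.int32(101))
31.72 side (0.5341, 115, np.int32(80))
31.77 top (0.5337, 100, np.int32(101))
31.82 side (0.5341, 115, np.int32(80))
31.87 top (0.5337, 100, np.int32(101))
```

At rest at about 0.534, roughly 1 mm off centre. The gripper body is wide, so I'll draw it another 80 mm back and wait.

Call:
arm_command:
  targets:
    - [-0.004,-0.007,0,0]
    - [-0.014,-0.025,0,0]
    - [-0.026,-0.047,0,0]
    - [-0.04,-0.073,0,0]
    - [-0.054,-0.098,0,0]
    - [-0.067,-0.122,0,0]
    - [-0.075,-0.136,0,0]
    - [-0.078,-0.142,0,0]

```text
time: 32.58
tool_pos: [0.3408, -0.0288, 0.1283]
ee_rot: [3.141, -0.0, -0.506]
wrist_force: [0.6, 0.4, 0.0]
width: 0.0003
finger_force: 0.0
```

Call:
arm_command:
  targets:
    - [0,0,0,0]
    - [0,0,0,0]
    - [0,0,0,0]
    - [0,0,0,0]
    - [0,0,0,0]
    - [0,0,0,0]
    - [0,0,0,0]
    - [0,0,0,0]

```text
time: 33.25
tool_pos: [0.3415, -0.0275, 0.1283]
ee_rot: [3.141, 0.0, -0.504]
wrist_force: [-0.3, 0.6, -0.1]
width: 0.0006
finger_force: 0.0
```

Call:
arm_command:
  targets:
    - [0,0,0,0]
    - [0,0,0,0]
    - [0,0,0,0]
    - [0,0,0,0]
    - [0,0,0,0]
    - [0,0,0,0]
    - [0,0,0,0]
    - [0,0,0,0]

```text
time: 33.92
tool_pos: [0.3415, -0.0277, 0.1283]
ee_rot: [3.141, -0.0, -0.504]
wrist_force: [-0.3, -0.3, -0.4]
width: 0.0005
finger_force: 0.0
```

Call:
arm_command:
  targets:
    - [0,0,0,0]
    - [0,0,0,0]
    - [0,0,0,0]
    - [0,0,0,0]
    - [0,0,0,0]
    - [0,0,0,0]
    - [0,0,0,0]
    - [0,0,0,0]

```text
time: 34.58
tool_pos: [0.3415, -0.0277, 0.1283]
ee_rot: [3.141, 0.0, -0.504]
wrist_force: [0.3, 0.7, -0.4]
width: 0.0006
finger_force: 0.0
```

Call:
arm_command:
  targets:
    - [0,0,0,0]
    - [0,0,0,0]
    - [0,0,0,0]
    - [0,0,0,0]
    - [0,0,0,0]
    - [0,0,0,0]
    - [0,0,0,0]
    - [0,0,0,0]

```text
time: 35.25
tool_pos: [0.3415, -0.0277, 0.1283]
ee_rot: [3.142, -0.0, -0.504]
wrist_force: [-0.6, 0.4, 0.3]
width: 0.0006
finger_force: 0.0
```

Run:
```python
from h import *
look(2)
a=robot.snapshot("top");b=robot.snapshot("side")
cv2.imwrite("pics/s4.png",cv2.resize(np.hstack([a[110:310,150:350],b[140:340,200:400]]),None,fx=2,fy=2,interpolation=cv2.INTER_CUBIC)[:,:,::-1])
```

```text
35.25 side (0.5349, 115, np.int32(80))
35.3 top (0.5338, 99, np.int32(101))
35.35 side (0.535, 116, np.int32(80))
35.4 top (0.5337, 100, np.int32(101))
```

View pics/s4.png

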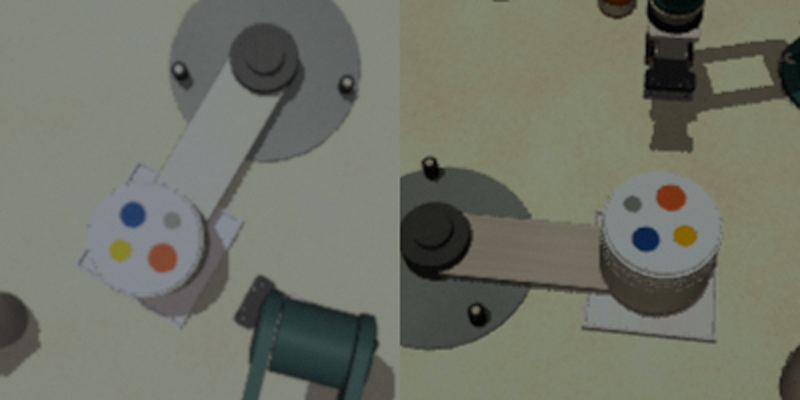

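The pail stands still over the tray (lid centre at about (223.5,228.7) in full top-view pixels), with the gripper well away. One direct centring check while the wait runs.

Call:
arm_command:
  targets:
    - [0,0,0,0]
    - [0,0,0,0]
    - [0,0,0,0]
    - [0,0,0,0]
    - [0,0,0,0]
    - [0,0,0,0]
    - [0,0,0,0]
    - [0,0,0,0]

```text
time: 36.22
tool_pos: [0.3415, -0.0276, 0.1283]
ee_rot: [3.142, 0.0, -0.504]
wrist_force: [0.4, -0.3, 0.2]
width: 0.0006
finger_force: 0.0
```

Call:
arm_command:
  targets:
    - [0,0,0,0]
    - [0,0,0,0]
    - [0,0,0,0]
    - [0,0,0,0]
    - [0,0,0,0]
    - [0,0,0,0]
    - [0,0,0,0]
    - [0,0,0,0]

```text
time: 36.88
tool_pos: [0.3415, -0.0277, 0.1283]
ee_rot: [3.142, 0.0, -0.504]
wrist_force: [-0.1, 0.2, 0.0]
width: 0.0002
finger_force: 0.0
```

Call:
arm_command:
  targets:
    - [0,0,0,0]
    - [0,0,0,0]
    - [0,0,0,0]
    - [0,0,0,0]
    - [0,0,0,0]
    - [0,0,0,0]
    - [0,0,0,0]
    - [0,0,0,0]

```text
time: 37.55
tool_pos: [0.3415, -0.0277, 0.1283]
ee_rot: [3.141, 0.0, -0.504]
wrist_force: [-0.6, -0.0, -0.1]
width: 0.0005
finger_force: 0.0
```

Call:
arm_command:
  targets:
    - [0,0,0,0]
    - [0,0,0,0]
    - [0,0,0,0]
    - [0,0,0,0]
    - [0,0,0,0]
    - [0,0,0,0]
    - [0,0,0,0]
    - [0,0,0,0]

```text
time: 38.22
tool_pos: [0.3415, -0.0277, 0.1283]
ee_rot: [3.141, 0.0, -0.504]
wrist_force: [-0.6, 0.5, -0.0]
width: 0.0004
finger_force: 0.0
```

Call:
arm_command:
  targets:
    - [0,0,0,0]
    - [0,0,0,0]
    - [0,0,0,0]
    - [0,0,0,0]
    - [0,0,0,0]
    - [0,0,0,0]
    - [0,0,0,0]
    - [0,0,0,0]

```text
time: 38.88
tool_pos: [0.3415, -0.0277, 0.1283]
ee_rot: [3.141, 0.0, -0.504]
wrist_force: [0.7, -0.1, -0.1]
width: 0.0007
finger_force: 0.0
```

Run:
```python
from h import *
look(2)
print(atz("top",(223.3,228.6),.168),P(.534))
```

```text
38.88 side (0.5349, 115, np.int32(80))
38.93 top (0.5338, 99, np.int32(101))
38.98 side (0.5352, 117, np.int32(80))
39.03 top (0.5337, 98, np.int32(101))
[0.46196207 0.18630755 0.168     ] [0.46184219 0.19061029]
```

The pail has been still for over 6 s with its centre at about (0.462, 0.19), against the tray centre at (0.461, 0.190). Handing in.

```bash
python3 -c "
from bench import robot
print(robot.close_job())"
```

```text
the job is handed in; nothing more can be done
None
```

I handed the job in at about 39 s: by my camera tracking the pail stood still for over 6 s within about 4 mm of the tray's centre, with the gripper over 5 cm clear; I saw no hard knocks, and the lid, buffers, spray bottle and jars were left alone.

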